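# Shut the filter tap and swing its spout over the bowl

### The arm

A 6-joint arm with a two-finger parallel gripper is mounted at the origin on the work surface. World frame = base frame: x ahead of the robot, y to its left, z up, the work surface at z = 0. Lengths are in mm, angles in rad, forces in N, time in s.
With the tool pointing down it reaches from about 375 to 975 mm from the base axis. Payload 3.8 kg.
Tool frame: the origin (TCP) lies at the very end of the fingers, on their centre line; the grasp point (between the pads) lies 19 mm behind it (manip.pinch_z is the distance from the TCP to the grasp point, in mm); z points along the fingers, y is the line along which they close (so a half turn about z gives the same grasp; the last joint's range is limited). The gripper opens to 85 mm and grips with 20 to 120 N. Pads are 22 mm wide; open, the fingers measure 114 mm over their backs; the gripper's body (76 mm by 85 mm) begins 54 mm behind the grasp point. The pads swing forward as they close: fully open they stand 13 mm farther back than shut.
Start: joints at [-1.345, 0.264, 1.604, -0, 1.274, -0.037], TCP at [175.35, -651.821, 231.28] pointing down, gripper open.
Joint ranges: [-2.63, 2.63], [-0.94, 2.18], [0.31, 2.57], [-1.31, 4.45], [0, 2.66], [-2.55, 2.55]. Speed limits (rad/s): [2.57, 2.57, 3.14, 3.14, 3.14, 3.14].

### API

Orientations are given as a unit quaternion [w, x, y, z].
In Python, from cell import manip, eyes gives the robot as it stands.
- The arm moves only by the tool jog_arm, never from a script. Its argument "commands" is a list of rows, each a list of 7 numbers: the shift along the tool's x, y, z in mm, then the turn, a rotation vector about the tool's x, y, z in rad, then the finger opening in mm, from 0 to 85.4. A call has 1 to 20 rows; each row shifts and turns the commanded pose from where the row before left it, along the tool's axes as they then stand; what a row does not reach is not made up. A row lasts 1/8 s, in which the tool goes at most 62.5 mm and 10.7 degrees, less where a joint would pass 70% of its speed; a pose out of reach is approached as far as the arm can. A call with a gripper value outside its range is refused whole. The fingers move at their own pace and stop on an object; "force" is the grip in N (left out, the last holds). Time passes only in rows, so rows that do not move let the fingers close. It gives the time, the measured TCP pose, the force, the opening and the grip force at its end, in the units of the state.
- manip.get_obs(): the state, without advancing time (a new reading comes with each control period).
- eyes.capture(name): name is "side" or "top"; returns a dict with "img" (420x560x3 uint8, red, green, blue), "fov_y" (degrees; the focal length in pixels is half the picture's height over the tangent of half this angle, whatever the lens; pixels are square), "cx", "cy" (the principal point, pixels), "rvec" (rotation vector, rad) and "tvec" (3), from world to camera coordinates, as OpenCV has them. Camera axes: x right, y down, z forward; pixel columns grow to the right and rows downward; lengths in mm; the calibration is good to about 2 mm. A picture is of the moment at which its call begins. There is no depth.
- manip.close_job(): hands the job in; it is judged then, once.
The state is a dict: "clock": time; "joint_pos": joint angles; "joint_velocities": joint speeds; "effort": joint torques, N m; "position": TCP position; "tcp_rot": TCP orientation; "wrist_force": force on the tool from outside, world axes, zero at the start; "wrist_torque": the same for the moment, N m; "grip_width": finger opening in mm; "grasp_force": force on a finger pad.
Only numpy, scipy, OpenCV 4.12 (cv2) and the standard library are available. Lean on these libraries where they do the work, as an engineer would, in place of code of your own. Each camera call takes 0.05 s, during which the arm holds its last target. There are 200 camera calls.

### The job

The water filter beside the kettle has run dry and its tap lever was left open. With one fingertip, gently push the lever on top of the filter housing round to its closed stop; only then push the tap's spout round until its outlet is over the middle of the bowl, ready for the next fill. Only push, never pinch: leave the bowl and everything else standing where it is, and finish with the hand clear.

Things in the scene. Friction and masses are not known exactly. Their poses are not given: they have to be found in the camera images.
- tap: Steel filter tap fixed on the surface; place and yaw vary. Origin: foot of its column, on the axis, z 0. Local x points away from the robot at yaw 0, y to the robot's left. Foot plate 10 mm thick, local x -30 to 70, y -40 to 265 mm. Column 28 mm wide; spout hub on it 36 mm wide, top at z 182 mm. An 18 mm pipe at z 50 mm runs to the white filter housing on the column's left (+y).
- spout (a joint): Swivel of the spout about the column axis (rad). Round level bar 20 mm thick, centre line z 165 mm, 180 mm long from the axis, 24 mm wide outlet pointing down at its free end. 0: along the tap's -x; positive is counter-clockwise from above (towards the tap's -y). Stops at -1.4 and 1.4, starts within -0.35 to 0.35. Friction holds it where left; 1.5 N at the outlet moves it.
- spout_outlet (a point): Centre of the spout's outlet, at its lower rim, 180 mm from the column axis, z 134 mm.
- lever (a joint): Quarter-turn lever on the filter housing, vertical axis (rad). Steel bar 16 mm wide, z 128 to 144 mm, 85 mm long from the axis. 0: fully open, along the tap's -y, above the pipe, towards the column. Turns clockwise from above to its closed stop, 1.571: along the tap's -x, across the pipe, towards the robot. Starts 0 to 0.45. Friction holds it where left; 2.5 N at its end moves it.
- lever_tip (a point): Middle of the lever's free end, 85 mm from its turning axis, z 136 mm.
- lever_pivot (a point): Point on the lever's turning axis, fixed to the tap at local (20, 205) mm, z 136 mm. It is also the axis of the white filter housing: 90 mm diameter, straight wall up to z 95 mm, above that narrowing to a neck 36 mm wide up to z 125 mm.
- bowl: Pale ceramic bowl, loose, upright, 140 mm wide at the rim and 60 mm high; origin: centre of its underside. Stands in front of the tap, left or right of the spout, its middle within about 20 mm of the circle that the outlet sweeps.
- jar: Closed glass jar with twist cap, loose, 76 mm wide and 95 mm high (lower than the spout and lever); origin: centre of underside. Stands on the other side of the spout from the bowl. To be left alone.
- kettle: White electric kettle on its black base, 156 mm wide, 205 mm high above its underside, handle reaches 128 mm from its axis along its own -y; origin: centre of underside. Right of the tap. To be left alone.
- mug: White mug, 82 mm wide, 90 mm high, left of the tap; origin: centre of underside. To be left alone.
- spoon: Wooden spoon, 240 mm long, lying on the left, nearer the robot than the tap; origin under its middle, along its own x. To be left alone.
- tin: Tea tin, 72 mm wide, 100 mm high, behind and right of the tap; origin: centre of underside. To be left alone.
- sugar: Lidded ceramic sugar pot, 84 mm wide, 76 mm high, behind the tap; origin: centre of underside. To be left alone.
Things that resemble listed ones, but are neither listed nor needed, are in the scene too. Leave any black look-alike of the bowl alone.

How it is judged (in metres and radians):
On the way, in this order (a step that is already met when the one before it is completed fails the run):
1. the lever is turned to its closed stop (value of joint lever above 1.43 rad), for 0.2 s.
2. the spout's outlet is over the middle of the bowl and at rest (horizontal distance between spout_outlet and bowl below 0.035 m and velocity of joint spout between -0.05 and 0.05 rad/s), for 0.2 s.
At the end, for the whole second after the job is handed in: The lever is within 0.14 rad of its closed stop, the spout's outlet is at rest within 35 mm (horizontally) of the bowl's centre, and the bowl and the other things stand within 12 mm of where they started (value of joint lever above 1.43 rad and horizontal distance between spout_outlet and bowl below 0.035 m and velocity of joint spout between -0.02 and 0.02 rad/s and distance of each of bowl, jar, kettle, mug, spoon, tin, sugar from where it was at the start of the episode below 0.012 m); the robot touches nothing.
It fails at once if the spout is swung (outlet moved over 30 mm) while the lever is not closed (distance of spout_outlet from where it was at the start of the episode above 0.03 m and value of joint lever below 1.4 rad).
It fails at once if the lever is pinched or forced (over 35 N from the fingers) (contact force between the fingers and lever above 35 N).
It fails at once if the spout is pinched or forced (over 35 N from the fingers) (contact force between the fingers and spout above 35 N).
It fails at once if the bowl is pushed, lifted or carried (moved over 12 mm) (distance of bowl from where it was at the start of the episode above 0.012 m).
It fails at once if another thing on the surface is pushed, lifted or carried (moved over 12 mm) (distance of any of jar, kettle, mug, spoon, tin, sugar from where it was at the start of the episode above 0.012 m).
It also fails if it takes over 61 s, if anything falls off the work surface, if the arm or the gripper's body presses on something with over 40 N, if the wrist force passes 120 N, or if a joint passes its speed limit or range.

## Working session

There is one attempt and no reset: what is moved stays moved. The work goes in short steps, Python scripts to look and compute and a tool call to move; the robot and the scene stay as the last step left them, time stands still between calls to the robot, and variables do not carry over. Pictures are saved under pics/ and viewed, at most 10 in all, crops included, and the job is handed in when it is done.

Besides the shell and the picture viewer there is one more tool, called after "Request:" as name(argument=value, ...), one argument or row to a line, values as JSON. jog_arm: Moves the arm, as the interface text tells. Its arguments: {"type":"object","properties":{"commands":{"type":"array"},"force":{"type":"number"}},"required":["commands"]}

```bash
mkdir -p pics; cat > h.py <<'E'
import numpy as np, cv2
from cell import manip, eyes
def cam(n):
    c=eyes.capture(n); h=c["img"].shape[0]
    f=h/2/np.tan(np.radians(c["fov_y"])/2)
    c["K"]=np.array([[f,0,c["cx"]],[0,f,c["cy"]],[0,0,1.]])
    c["R"]=cv2.Rodrigues(np.array(c["rvec"],float))[0]; c["t"]=np.array(c["tvec"],float).ravel(); return c
def back(c,u,v,z):
    d=c["R"].T@np.linalg.inv(c["K"])@[u,v,1]; o=-c["R"].T@c["t"]
    return o+d*(z-o[2])/d[2]
def proj(c,P):
    return cv2.projectPoints(np.array(P,float).reshape(-1,3),c["R"],c["t"],c["K"],None)[0].reshape(-1,2)
def save(c,name,s=1.4): cv2.imwrite(name,cv2.resize(c["img"][:,:,::-1],None,fx=s,fy=s,interpolation=cv2.INTER_CUBIC))
E
python3 - <<'E'
from h import *
for n in("top","side"):
    c=cam(n); save(c,f"pics/{n}0.png"); print(n,[k for k in c],c["K"][0],-c["R"].T@c["t"])
o=manip.get_obs();print(o)
E
```

```text
top ['img', 'fov_y', 'cx', 'cy', 'rvec', 'tvec', 'K', 'R', 't'] [484.02571572   0.         271.83901802] [ 428.92435861  -64.68660416 1356.61440581]
side ['img', 'fov_y', 'cx', 'cy', 'rvec', 'tvec', 'K', 'R', 't'] [487.35353504   0.         281.39507509] [295.86011374 709.3245024  994.84364723]
{'clock': 0.1, 'joint_pos': array([-1.34492394e+00,  2.64699629e-01,  1.60524539e+00,  2.16225687e-05,
        1.27371643e+00, -3.69077206e-02]), 'joint_velocities': array([ 2.05559738e-03, -8.80556240e-04, -2.51476093e-03, -6.50054074e-05,
        1.80109873e-03,  8.48302888e-04]), 'effort': array([ 2.43473578e-04, -5.16705930e+01, -3.68590665e+01, -1.35436153e-04,
        6.28352471e-03, -8.94824780e-06]), 'position': array([ 175.19242929, -651.17591647,  230.06754097]), 'tcp_rot': array([-1.03075874e-03,  9.91380623e-01,  1.31009125e-01, -8.72986035e-05]), 'wrist_force': array([-0.23159824, -0.45633406, -0.16527646]), 'wrist_torque': array([-0.02060079,  0.01947673, -0.04831618]), 'grasp_force': 0.0, 'grip_width': 85.23342150123781}
```

View pics/top0.png

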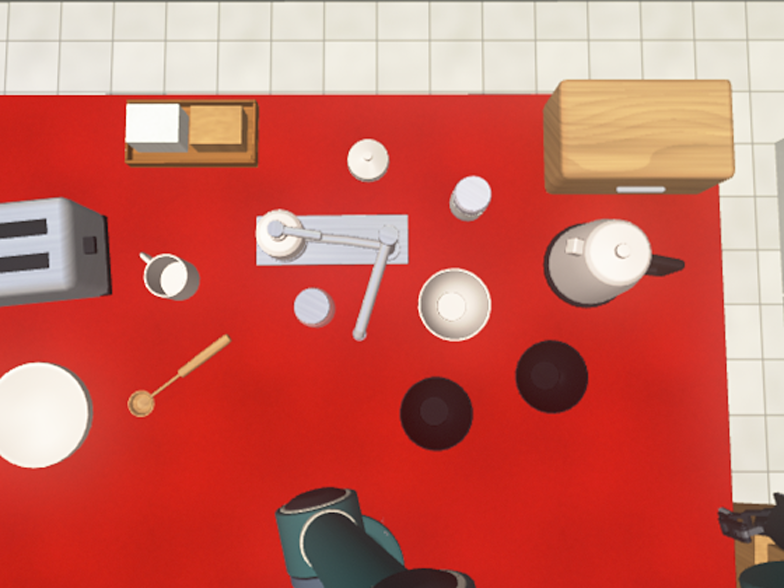

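View pics/side0.png

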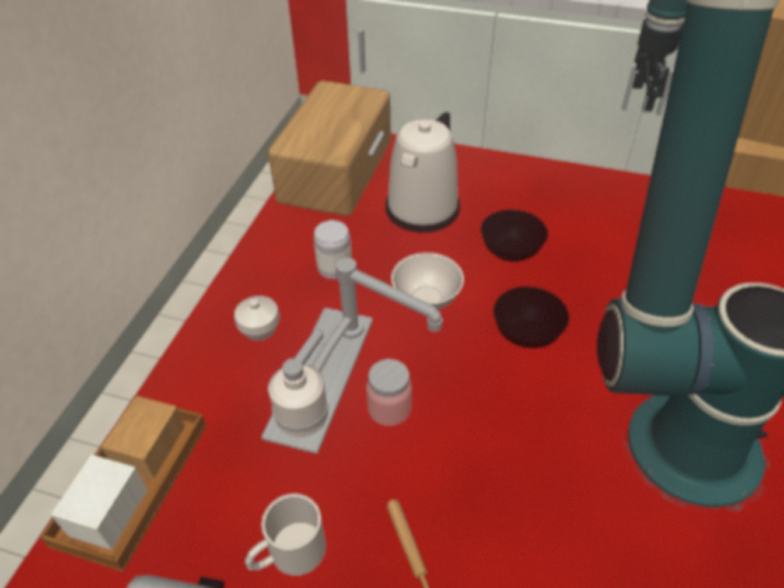

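The top view shows the tap plate with corners (256,216) to (408,264), the hub at (389,236) and the outlet at (359,335). The lever runs from (276,229) to (320,236), the pale bowl is at (454,304) and the jar is between lever and spout at (313,307). The side view agrees: the bowl is right of the spout and the jar is left of it.

```bash
python3 - <<'E'
from h import *
c=cam("top");s=cam("side")
# refined white bowl rim/plate: print backprojections
P={"plA":(256,216,10),"plB":(407,214,10),"plC":(408,264,10),"plD":(257,265,10),"hub":(389,235,182),"outl_top":(359,335,175),"bowl":(454,304,60),"bowlL":(418,304,60),"bowlR":(491,304,60),"pivot":(276,229,148),"ltip":(320,236,144),"jar":(313,306,95),"mug":(172,277,90)}
for k,(u,v,z) in P.items(): print(k,back(c,u/1.4,v/1.4,z)[:2].round(1))
S={"hub":(346,266,182),"outl":(435,324,134),"bowl":(427,280,60),"pivot":(293,368,148),"ltip":(322,335,144),"jar":(389,376,95)}
for k,(u,v,z) in S.items(): print("S",k,back(s,u/1.4,v/1.4,z)[:2].round(1))
# zoom crop of the tap
w=np.hstack([cv2.resize(c["img"][140:250,170:360],None,fx=4,fy=4,interpolation=3)])
cv2.imwrite("pics/zoom.png",w[:,:,::-1])
E
```

```text
plA [692.2 189.8]
plB [ 696.3 -114.3]
plC [ 594.9 -116. ]
plD [592.8 186.2]
hub [624.8 -76.3]
outl_top [450.1 -24.1]
bowl [ 511.6 -202. ]
bowlL [ 511.5 -133.1]
bowlR [ 511.6 -272.9]
pivot [641.4 127.2]
ltip [629.3  48.1]
jar [505.5  64.6]
mug [560.3 330.8]
S hub [623.9 -68.7]
S outl [453.8 -25. ]
S bowl [ 510.1 -192.6]
S pivot [640.6 136.8]
S ltip [622.7  58.2]
S jar [505.1  71.9]
```

View pics/zoom.png

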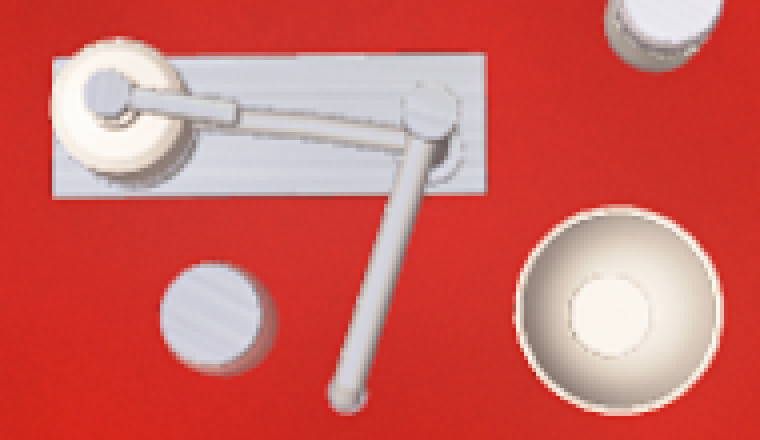

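Plate, hub, pivot and outlet radius from the top view all agree with the given sizes: axis (625,-76), yaw about 0.01, pivot (643,129). The spout is at about -0.29, and the bowl at (512,-202), 169 mm from the axis. I'm moving above the lever's far side with the fingers closed.

Request:
jog_arm(
  commands=[
    [0,0,-35,0,0,0.13,0],
    [0,0,-35,0,0,0.133,0],
    [27.3,-39.5,0,0,0,0,0],
    [27.3,-39.5,0,0,0,0,0],
    [27.3,-39.5,0,0,0,0,0],
    [27.3,-39.5,0,0,0,0,0],
    [27.3,-39.5,0,0,0,0,0],
    [27.3,-39.5,0,0,0,0,0],
    [27.3,-39.5,0,0,0,0,0],
    [27.3,-39.5,0,0,0,0,0],
    [27.3,-39.5,0,0,0,0,0],
    [27.3,-39.5,0,0,0,0,0],
    [27.3,-39.5,0,0,0,0,0],
    [27.3,-39.5,0,0,0,0,0],
    [27.3,-39.5,0,0,0,0,0],
    [27.3,-39.5,0,0,0,0,0],
    [27.3,-39.5,0,0,0,0,0],
    [27.3,-39.5,0,0,0,0,0],
    [27.3,-39.5,0,0,0,0,0],
    [27.3,-39.5,0,0,0,0,0],
  ],
  force=40,
)

```text
clock: 2.7
position: [667.5, 60.4, 301.0]
tcp_rot: [0.0, 1.0, -0.0, -0.0]
wrist_force: [0.0, 0.1, 0.0]
grip_width: -0.1
grasp_force: 0.0
```

```bash
python3 - <<'E'
from h import *
c=cam("top");s=cam("side");o=manip.get_obs();p=o["position"]
print(o["clock"],p,o["tcp_rot"],o["joint_pos"],proj(c,p)*1.0,proj(s,p))
a=c["img"].copy();b=s["img"].copy()
for im,cc in((a,c),(b,s)):
    u,v=proj(cc,p)[0]; cv2.drawMarker(im,(int(u),int(v)),(0,255,0),0,8,1)
w=np.hstack([cv2.resize(a[90:290,150:350],(400,400)),cv2.resize(b[80:280,160:360],(400,400))])
cv2.imwrite("pics/a1.png",w[:,:,::-1])
E
```

```text
2.8 [668.43230283  63.19148273 300.09907178] [-8.90598174e-04  9.99997826e-01  1.87841836e-03 -1.59778903e-04] [0.05623152 0.22507219 1.52634182 0.00182555 1.39040126 1.62294327] [[215.45968639 139.61145339]] [[201.89431213 187.42446385]]
```

View pics/a1.png

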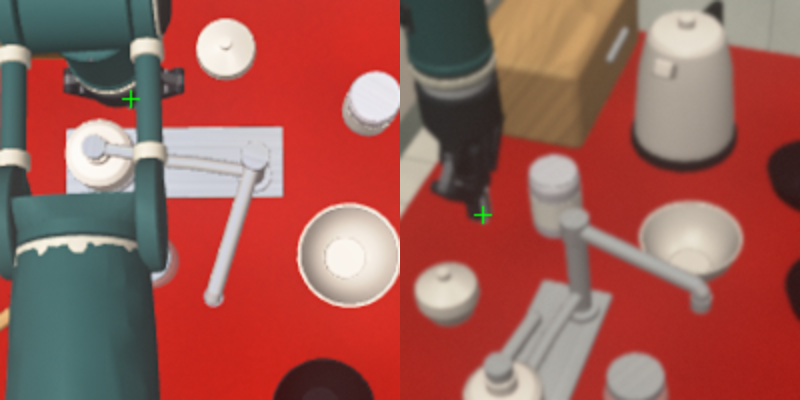

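The top and side marker check agrees to a few mm. I'm descending beside the lever.

Request:
jog_arm(
  commands=[
    [0,0,40,0,0,0,0],
    [0,0,40,0,0,0,0],
    [0,0,40,0,0,0,0],
    [0,0,40,0,0,0,0],
    [0,0,23,0,0,0,0],
    [0,0,0,0,0,0,0],
  ],
)

```text
clock: 3.55
position: [664.2, 58.2, 115.2]
tcp_rot: [0.0, 1.0, -0.0, -0.003]
wrist_force: [-0.9, 0.5, 0.7]
grip_width: -0.2
grasp_force: 0.0
```

```bash
python3 - <<'E'
from h import *
pv=np.array([643,129]);prev=np.array([666.7,59.2]);y=.01
for th in [.15,.3,.45,.6,.75,.9,1.05,1.2,1.35,1.45,1.5]:
    a=th-y; u=np.array([-np.sin(a),-np.cos(a)]);n=np.array([np.cos(a),-np.sin(a)])
    rho=62
    p=pv+rho*u+n*(8+11*abs(n[0])+14.5*abs(n[1])); d=p-prev; prev=p
    print(th,p.round(1),"tool",d[0].round(1),-d[1].round(1))
E
```

```text
0.15 [655.1  64.7] tool -11.6 -5.5
0.3 [647.   63.1] tool -8.0 1.6
0.45 [638.4  62.6] tool -8.6 0.5
0.6 [629.5  63.5] tool -9.0 -0.8
0.75 [620.3  65.8] tool -9.1 -2.3
0.9 [611.3  69.6] tool -9.0 -3.9
1.05 [602.7  75.1] tool -8.6 -5.5
1.2 [594.9  82.2] tool -7.8 -7.1
1.35 [588.3  90.8] tool -6.7 -8.6
1.45 [584.6  97.3] tool -3.6 -6.5
1.5 [583.1 100.7] tool -1.5 -3.4
```

Request:
jog_arm(
  commands=[
    [-6,-3,0,0,0,0,0],
    [-6,-2.5,0,0,0,0,0],
    [-4,1,0,0,0,0,0],
    [-4,0.6,0,0,0,0,0],
    [-4.3,0.3,0,0,0,0,0],
    [-4.3,0.2,0,0,0,0,0],
  ],
)

```text
clock: 4.3
position: [638.5, 62.4, 118.7]
tcp_rot: [0.0, 1.0, -0.0, 0.001]
wrist_force: [3.3, 0.2, 0.0]
grip_width: 0.1
grasp_force: 1.3
```

Request:
jog_arm(
  commands=[
    [-4.5,-0.4,0,0,0,0,0],
    [-4.5,-0.4,0,0,0,0,0],
    [-4.5,-1.1,0,0,0,0,0],
    [-4.6,-1.2,0,0,0,0,0],
    [-4.5,-1.9,0,0,0,0,0],
    [-4.5,-2,0,0,0,0,0],
  ],
)

```text
clock: 5.05
position: [610.8, 69.5, 118.2]
tcp_rot: [0.0, 1.0, -0.0, -0.0]
wrist_force: [3.1, -0.3, -0.6]
grip_width: -0.3
grasp_force: 1.4
```

Request:
jog_arm(
  commands=[
    [-4.3,-2.7,0,0,0,0,0],
    [-4.3,-2.8,0,0,0,0,0],
    [-3.9,-3.5,0,0,0,0,0],
    [-3.9,-3.6,0,0,0,0,0],
    [-3.4,-4.3,0,0,0,0,0],
    [-3.3,-4.3,0,0,0,0,0],
    [-1.8,-3.3,0,0,0,0,0],
    [-1.8,-3.2,0,0,0,0,0],
  ],
)

```text
clock: 6.05
position: [584.2, 97.4, 118.2]
tcp_rot: [0.0, 1.0, -0.0, -0.0]
wrist_force: [2.8, -2.7, -0.5]
grip_width: -0.4
grasp_force: 1.2
```

```bash
python3 - <<'E'
from h import *
c=cam("top");s=cam("side");o=manip.get_obs();print(o["position"],o["wrist_force"])
w=np.hstack([cv2.resize(c["img"][100:250,150:350],(532,400)),cv2.resize(s["img"][180:340,150:256],(265,400))])
cv2.imwrite("pics/a2.png",w[:,:,::-1])
E
```

```text
[583.91632066  97.61794914 118.09111674] [ 0.50758028 -0.64332544  0.9386738 ]
```

View pics/a2.png

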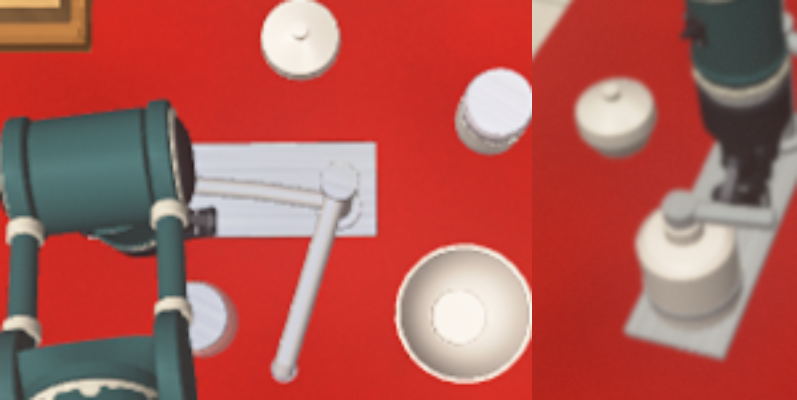

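The side crop shows the lever swung to nearly -x, from (680,208) to (772,213). I'm pressing on in 2 mm steps until the stop is felt.

Request:
jog_arm(
  commands=[
    [-0.5,-2,0,0,0,0,0],
    [-0.5,-2,0,0,0,0,0],
  ],
)

```text
clock: 6.4
position: [583.1, 101.1, 118.1]
tcp_rot: [0.0, 1.0, -0.0, -0.0]
wrist_force: [1.2, -3.1, 0.8]
grip_width: -0.2
grasp_force: 1.2
```

Request:
jog_arm(
  commands=[
    [0,-1.5,0,0,0,0,0],
    [0,0,0,0,0,0,0],
  ],
)

```text
clock: 6.65
position: [582.9, 102.8, 118.0]
tcp_rot: [0.0, 1.0, -0.0, -0.001]
wrist_force: [-0.2, -1.6, 1.2]
grip_width: -0.1
grasp_force: 0.9
```

Request:
jog_arm(
  commands=[
    [0,-1.5,0,0,0,0,0],
    [0,0,0,0,0,0,0],
  ],
)

```text
clock: 6.9
position: [583.1, 104.2, 118.0]
tcp_rot: [0.0, 1.0, -0.0, -0.0]
wrist_force: [-0.9, -2.0, 0.2]
grip_width: -0.3
grasp_force: 1.0
```

Request:
jog_arm(
  commands=[
    [0,-1.2,0,0,0,0,0],
    [0,0,0,0,0,0,0],
  ],
)

```text
clock: 7.15
position: [583.3, 105.5, 118.0]
tcp_rot: [-0.0, 1.0, -0.0, -0.0]
wrist_force: [-0.7, -2.1, -0.2]
grip_width: -0.0
grasp_force: 1.1
```

Request:
jog_arm(
  commands=[
    [0,-1,0,0,0,0,0],
    [0,0,0,0,0,0,0],
  ],
)

```text
clock: 7.4
position: [583.5, 106.5, 118.2]
tcp_rot: [-0.0, 1.0, -0.0, -0.0]
wrist_force: [-1.0, -2.7, -1.0]
grip_width: 0.2
grasp_force: 1.1
```

Request:
jog_arm(
  commands=[
    [0,-1,0,0,0,0,0],
    [0,0,0,0,0,0,0],
  ],
)

```text
clock: 7.65
position: [583.5, 107.5, 118.3]
tcp_rot: [-0.0, 1.0, -0.0, -0.0]
wrist_force: [-0.8, -1.3, -0.8]
grip_width: 0.2
grasp_force: 1.1
```

Request:
jog_arm(
  commands=[
    [0,-1,0,0,0,0,0],
    [0,0,0,0,0,0,0],
  ],
)

```text
clock: 7.9
position: [583.4, 108.0, 118.2]
tcp_rot: [0.0, 1.0, -0.0, -0.0]
wrist_force: [-2.6, -4.6, -0.1]
grip_width: 0.2
grasp_force: 2.3
```

Request:
jog_arm(
  commands=[
    [0,-1,0,0,0,0,0],
    [0,0,0,0,0,0,0],
  ],
)

```text
clock: 8.15
position: [583.4, 108.0, 118.3]
tcp_rot: [0.001, 1.0, 0.0, -0.0]
wrist_force: [-1.8, -7.0, -0.5]
grip_width: 0.0
grasp_force: 3.8
```

Request:
jog_arm(
  commands=[
    [0,-1,0,0,0,0,0],
    [0,0,0,0,0,0,0],
  ],
)

```text
clock: 8.4
position: [583.4, 108.2, 118.3]
tcp_rot: [0.002, 1.0, 0.0, -0.0]
wrist_force: [-2.0, -10.9, -0.1]
grip_width: -0.2
grasp_force: 5.2
```

The stop is felt at y=108, where the force rises without motion. I'm backing off and going round to the spout's left side.

Request:
jog_arm(
  commands=[
    [0,6,0,0,0,0,0],
    [0,14,0,0,0,0,0],
    [0,15,-15,0,0,0,0],
    [-20,20,-15,0,0,0,0],
    [-25,25,0,0,0,0,0],
    [-29.3,23.5,0,0,0,0,0],
    [0,0,0,0,0,0,0],
  ],
)

```text
clock: 9.28
position: [508.0, 5.3, 149.3]
tcp_rot: [-0.0, 1.0, -0.001, 0.0]
wrist_force: [-0.3, 0.7, -0.6]
grip_width: -0.1
grasp_force: 0.0
```

```bash
python3 - <<'E'
from h import *
c=cam("side");s=c;o=manip.get_obs();print(o["clock"],o["position"])
cv2.imwrite("pics/a3.png",cv2.resize(s["img"][120:340,150:400],None,fx=2.6,fy=2.6)[:,:,::-1])
ax=np.array([625.2,-76.3]);prev=np.array([509,7.])
for a in np.r_[-.29,-.2:.81:.1,.836]:
    u=np.array([-np.cos(a),-np.sin(a)]);m=np.array([-np.sin(a),np.cos(a)])
    p=ax+135*u+m*(10+11*abs(m[0])+14.5*abs(m[1]));d=p-prev;prev=p
    print(a.round(3),p.round(1),d[0].round(1),-d[1].round(1))
E
```

```text
9.325 [509.38399723   5.97726874 149.58795595]
-0.29 [503.6 -11.8] -5.4 18.8
-0.2 [498.1 -23.6] -5.4 11.8
-0.1 [493.4 -37.4] -4.7 13.8
0.0 [490.2 -51.8] -3.2 14.4
0.1 [488.3 -64.4] -1.9 12.6
0.2 [487.6 -77.3] -0.7 12.9
0.3 [488.2 -90.3] 0.6 13.1
0.4 [ 490.1 -103.4] 1.9 13.1
0.5 [ 493.3 -116.5] 3.2 13.0
0.6 [ 497.9 -129.3] 4.6 12.8
0.7 [ 503.8 -141.7] 5.9 12.4
0.8 [ 511.1 -153.6] 7.3 11.9
0.836 [ 514.  -157.8] 2.9 4.1
```

View pics/a3.png

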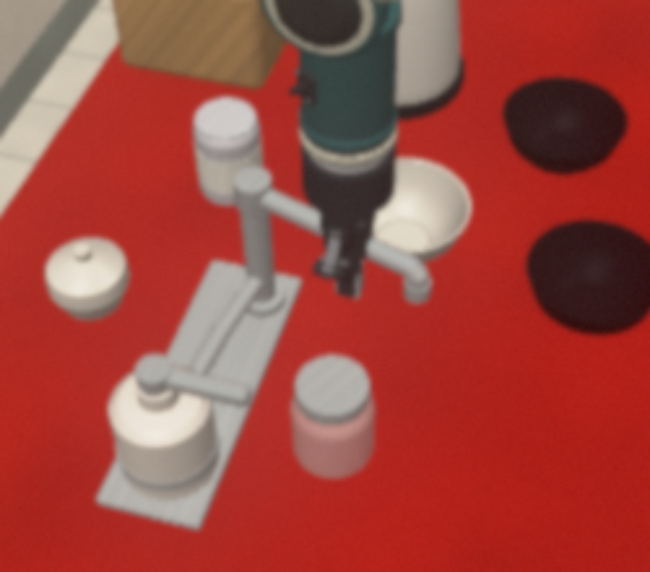

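The lever lies across the pipe, parallel to the plate's short edge, so it is closed. The fingertip stands just left of the spout at (345,290). Pushing now.

Request:
jog_arm(
  commands=[
    [-3,10,0,0,0,0,0],
    [-2.4,8.8,0,0,0,0,0],
    [-2.7,5.9,0,0,0,0,0],
    [-2.7,5.9,0,0,0,0,0],
    [-2.4,6.9,0,0,0,0,0],
    [-2.3,6.9,0,0,0,0,0],
    [-1.6,7.2,0,0,0,0,0],
    [-1.6,7.2,0,0,0,0,0],
    [-1,6.3,0,0,0,0,0],
    [-0.9,6.3,0,0,0,0,0],
  ],
)

```text
clock: 10.58
position: [488.4, -64.9, 148.2]
tcp_rot: [-0.0, 1.0, -0.0, -0.0]
wrist_force: [1.6, 2.3, -0.8]
grip_width: 0.0
grasp_force: 0.8
```

Request:
jog_arm(
  commands=[
    [-0.4,6.4,0,0,0,0,0],
    [-0.3,6.5,0,0,0,0,0],
    [0.3,6.5,0,0,0,0,0],
    [0.3,6.6,0,0,0,0,0],
    [0.9,6.5,0,0,0,0,0],
    [1,6.6,0,0,0,0,0],
    [1.6,6.5,0,0,0,0,0],
    [1.6,6.5,0,0,0,0,0],
    [2.3,6.4,0,0,0,0,0],
    [2.3,6.4,0,0,0,0,0],
  ],
)

```text
clock: 11.82
position: [498.2, -129.8, 148.2]
tcp_rot: [-0.0, 1.0, -0.0, -0.0]
wrist_force: [1.0, 1.5, -0.3]
grip_width: -0.1
grasp_force: 0.8
```

Request:
jog_arm(
  commands=[
    [2.9,6.2,0,0,0,0,0],
    [3,6.2,0,0,0,0,0],
    [2.4,4,0,0,0,0,0],
    [2.4,4,0,0,0,0,0],
    [1.5,2.5,0,0,0,0,0],
    [0,0,0,0,0,0,0],
    [0,0,0,0,0,0,0],
  ],
)

```text
clock: 12.7
position: [510.4, -152.5, 148.3]
tcp_rot: [0.0, 1.0, -0.0, 0.0]
wrist_force: [0.4, 0.6, 0.5]
grip_width: 0.2
grasp_force: 0.1
```

```bash
python3 - <<'E'
from h import *
c=cam("top");s=cam("side");o=manip.get_obs();print(o["clock"],o["position"],o["wrist_force"])
w=np.hstack([cv2.resize(c["img"][130:280,210:360],(400,400)),cv2.resize(s["img"][130:280,210:360],(400,400))])
cv2.imwrite("pics/a4.png",w[:,:,::-1])
E
```

```text
12.8 [ 510.37133264 -152.47687217  148.39342686] [ 0.12987192 -0.00904437 -0.69575819]
```

View pics/a4.png

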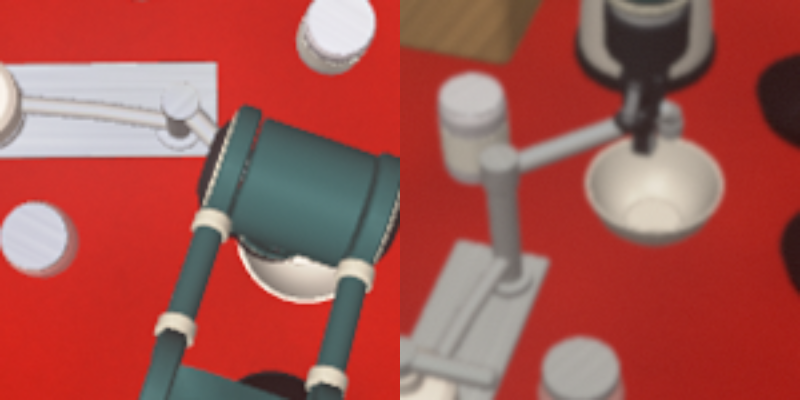

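The outlet is over the bowl area, at (670,128) in the right crop. I'm backing off and clearing the view to verify.

Request:
jog_arm(
  commands=[
    [-7,-7,0,0,0,0,0],
    [-15,-15,0,0,0,0,0],
    [-15,-15,-20,0,0,0,0],
    [0,-10,-50,0,0,0,0],
    [0,-20,-50,0,0,0,0],
    [-8,-45,-30,0,0,0,0],
    [-8,-45,0,0,0,0,0],
    [-8,-45,0,0,0,0,0],
    [0,-45,0,0,0,0,0],
    [0,-45,0,0,0,0,0],
    [0,-45,0,0,0,0,0],
    [0,-45,0,0,0,0,0],
    [0,0,0,0,0,0,0],
  ],
)

```text
clock: 14.42
position: [447.5, 232.2, 297.9]
tcp_rot: [-0.0, 1.0, 0.002, -0.001]
wrist_force: [-0.2, -1.1, 0.2]
grip_width: -0.1
grasp_force: 0.0
```

```bash
python3 - <<'E'
from h import *
c=cam("top");s=cam("side");o=manip.get_obs();print(o["clock"],o["position"],o["wrist_force"])
w=np.hstack([cv2.resize(c["img"][140:280,170:370],(500,350)),cv2.resize(s["img"][160:300,160:280],(300,350))])
cv2.imwrite("pics/a5.png",w[:,:,::-1])
E
```

```text
14.525 [448.09300798 229.7889068  297.96163241] [0.46077099 0.45581043 0.28861162]
```

View pics/a5.png

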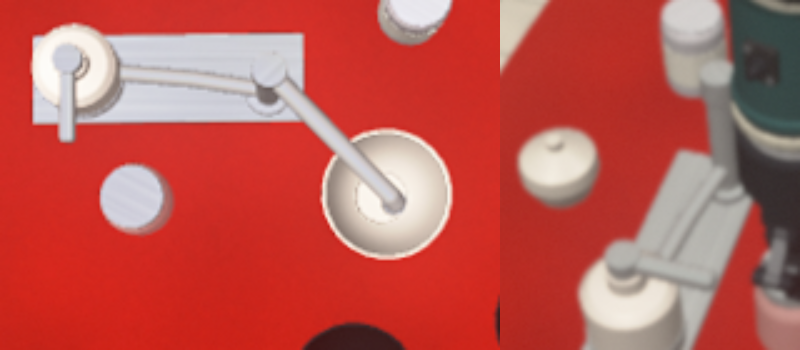

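The lever is straight along -x. The outlet at (396,203) maps to (494,-200), 180 mm from the axis as it should be and 17 mm from the bowl centre (512,-202), well within 35 mm. The hand is clear.

```bash
python3 -c "
from cell import manip
print(manip.close_job())"
```

```text
the job is handed in; nothing more can be done
None
```

The job is handed in: the lever is at its closed stop, the spout's outlet is about 17 mm from the bowl's centre (measured from the top camera), the bowl and jar look undisturbed in the last view, and the hand is clear; the hand-in returned no verdict.

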